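Stack a cabinet foot in its assembly jig

ROBOT

A 6-joint arm with a two-finger parallel gripper is mounted at the origin on the work surface. World frame = base frame: x ahead of the robot, y to its left, z up, the work surface at z = 0. Lengths are in mm, angles in rad, forces in N, time in s.
With the tool pointing down it reaches from about 350 to 850 mm from the base axis. Payload 8.1 kg.
Tool frame: the origin (TCP) lies at the very end of the fingers, on their centre line; the grasp point (between the pads) lies 19 mm behind it; z points along the fingers, y is the direction in which the jaws open and shut (so a half turn about z gives the same grasp; the last joint's range is limited). The gripper opens to 85 mm and grips with 20 to 120 N. Pads are 22 mm wide; open, the fingers measure 114 mm over their backs; the gripper's body (76 mm by 85 mm) begins 54 mm behind the grasp point. The pads swing forward as they close: fully open they stand 13 mm farther back than shut.
Start: joints at [1.114, 0.13, 1.488, -0, 1.523, -0.085], TCP at [217.955, 559.018, 231.292] pointing down, gripper open.
Joint ranges: [-2.96, 2.96], [-0.89, 2.26], [0.02, 2.5], [-1.34, 4.48], [0, 2.73], [-2.66, 2.66]. Speed limits (rad/s): [2.39, 2.39, 2.79, 3.14, 3.14, 3.14].

INTERFACE

Orientations are given as a rotation vector (axis times angle).
In Python, from bench import arm gives the robot as it stands. The module is installed in compiled form; this text tells all that it offers. Calls block until the motion is done:
- arm.move_pose(position, orientation): joint-space move of the TCP to a pose.
- arm.line_to(position, rotation=None, vel=150): straight line of the TCP; rotation=None keeps the orientation; vel is the mean speed in mm/s.
- arm.goto_joints(angles): joint-space move.
- arm.open_gripper() and arm.grasp(squeeze=None): open the fingers fully, or close them until they stop; squeeze is the grip in N (None keeps the last).
- arm.dwell(seconds).
- arm.inverse_kinematics(position, orientation): joint angles nearest the present ones, or None.
- arm.read_camera(name): name is "scene" or "top" or "wrist"; returns a dict with "color" (420x560x3 uint8, blue, green, red), "mtx" (3x3 intrinsics, pixels), "T" (4x4, takes a point from camera to world coordinates). Camera axes: x right, y down, z forward; pixel columns grow to the right and rows downward; lengths in mm; the calibration is good to about 2 mm. A picture is of the moment at which its call begins. There is no depth.
A pose or a line that the arm cannot do raises arm.MotionError and nothing moves.
- arm.close_job(): hands the job in, once; it reports no verdict.
Readings, each from a call of its own:
- arm.read_time_s(): time.
- arm.read_joint_positions(): joint angles.
- arm.read_joint_vel(): joint speeds.
- arm.read_joint_efforts(): joint torques, N m.
- arm.read_eef_pos(): TCP position.
- arm.read_ee_rot(): TCP orientation.
- arm.read_contact_force(): force on the tool from outside, world axes, zero at the start.
- arm.read_wrist_torque(): the same for the moment, N m.
- arm.read_grip_width(): opening from 0.0 (shut) to 1.0 (fully open).
Only numpy, scipy, OpenCV 4.12 (cv2) and the standard library are available. Lean on these libraries where they do the work, as an engineer would, in place of code of your own. Each camera call takes 0.05 s, during which the arm holds its last target.

TASK

The body of a cabinet foot already sits in the jig with the four corner posts; finish the stack for clamping. First set the oblong spacer block squarely on the body, between the posts and with its long side along the body's, then set the large solid disc flat on the middle of the spacer. Lower each part into place rather than dropping it, and leave the body seated in the jig.

Things in the scene. Friction and masses are not known exactly. Their poses are not given: they have to be found in the camera images.
- jig: Jig fixed to the bench: plywood base 130 x 104 mm, 10 mm thick; four dark L-shaped corner posts, tops 68 mm above the bench, round a pocket 88 mm long (x) by 62 mm wide (y), 112 x 86 mm outside. Between posts the long sides are open over the middle 48 mm, the short over 26 mm: fingers closing along y fit in the long sides' gaps. Origin: pocket's middle, at bench height; x along its length, z up.
- foot_body: The foot's body, a plain light wooden block, 82 mm (x) by 56 mm (y) by 26 mm high, loose but already lying in the jig's pocket on the 10 mm base board, long side along jig x; its top is 36 mm above the bench. Origin: centre of its underside.
- spacer: Spacer: plain light wooden block flat on the bench, 72 (x) by 46 (y) by 24 mm high, about 60 g. Origin: centre of its underside; x along its length, z up. 8 mm of play each way in the pocket; on the body its underside is 36 mm above the bench. Not the square offcut (46 x 46 mm) nor the long narrow rail (260 x 32 mm).
- disc: Top disc: plain light wooden solid disc flat on the bench, 50 mm in diameter, 24 mm high, about 40 g. Origin: centre of its underside, z up. On the spacer its underside is 60 mm above the bench, 8 mm below the posts' tops. Not the small disc (32 mm in diameter), the ring with a hole, or the turned knob.
Things that resemble listed ones, but are neither listed nor needed, are in the scene too. What is shaped like the disc but green or yellow is not meant. What is shaped like the spacer but blue is not meant.

How it is judged:
By the outcome, as a careful person would: the job done as asked, in the order asked, and still so for the second after the job is handed in, with the robot touching nothing.
It also fails if it takes over 56 s, if anything falls off the work surface, if the arm or the gripper's body presses on something with over 40 N, if the wrist force passes 120 N, or if a joint passes its speed limit or range.

## Working session

There is one attempt and no reset: what is moved stays moved. The work goes in short steps, each a Python script; the robot and the scene stay as the last script left them, time stands still between calls to the robot, and variables do not carry over. Pictures are saved under pics/ and viewed, and the job is handed in when it is done.

```bash
mkdir -p pics; python3 - <<'E'
from bench import arm
import cv2,numpy as np
np.set_printoptions(precision=2,suppress=True)
for n in("scene","top","wrist"):
    c=arm.read_camera(n); cv2.imwrite(f"pics/{n}0.png",c["color"]); np.savez(f"{n}0.npz",**c); print(n,c["mtx"],c["T"])
print(arm.read_time_s(),arm.read_ee_rot())
E
```

```text
scene [[430.19   0.   276.39]
 [  0.   430.19 212.82]
 [  0.     0.     1.  ]] [[   0.57    0.54   -0.62 1271.68]
 [   0.82   -0.36    0.44 -564.33]
 [   0.02   -0.76   -0.65  899.94]
 [   0.      0.      0.      1.  ]]
top [[491.1    0.   272.18]
 [  0.   491.1  201.36]
 [  0.     0.     1.  ]] [[  -0.02   -0.99    0.1   352.77]
 [  -1.      0.02   -0.01    9.28]
 [   0.     -0.1    -0.99 1275.07]
 [   0.      0.      0.      1.  ]]
wrist [[312.19   0.   275.52]
 [  0.   312.19 211.92]
 [  0.     0.     1.  ]] [[  0.36   0.89   0.28 146.96]
 [  0.93  -0.35  -0.11 586.8 ]
 [ -0.     0.3   -0.95 372.68]
 [  0.     0.     0.     1.  ]]
0.15 [-0.58 -3.09  0.  ]
```

View pics/top0.png

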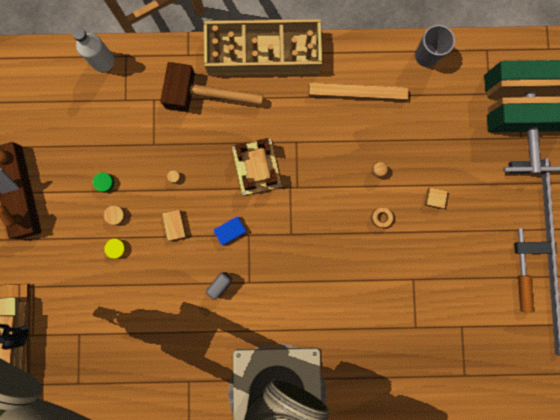

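View pics/scene0.png

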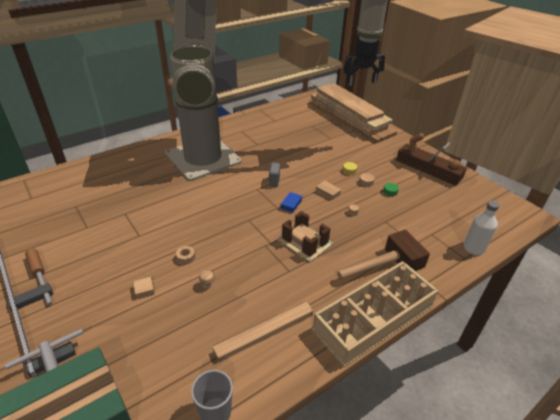

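View pics/wrist0.png

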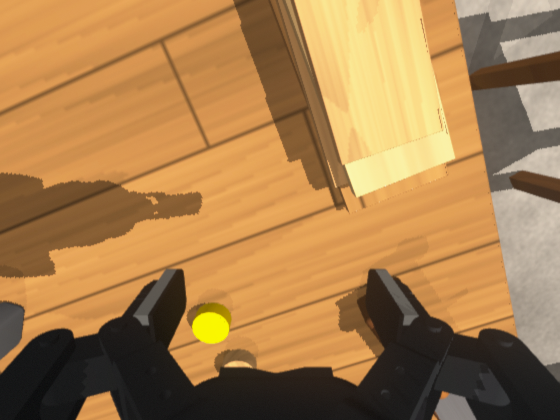

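```bash
cat > h.py <<'E'
import cv2,numpy as np
from scipy.spatial.transform import Rotation as R
np.set_printoptions(precision=2,suppress=True)
def ray(c,px,z):
    px=np.atleast_2d(px).astype(float); K=c["mtx"];T=c["T"]
    d=(np.c_[px,np.ones(len(px))]@np.linalg.inv(K).T)@T[:3,:3].T
    o=T[:3,3]; return (o+d*((z-o[2])/d[:,2])[:,None])[:,:2]
def proj(c,p):
    T=np.linalg.inv(c["T"]); q=T[:3,:3]@np.asarray(p,float)+T[:3,3]; q=c["mtx"]@q; return q[:2]/q[2]
def down(jaw):  # tool down, jaw(y) axis at world angle jaw
    y=np.array([np.cos(jaw),np.sin(jaw),0]);z=np.array([0,0,-1.]);x=np.cross(y,z)
    return R.from_matrix(np.c_[x,y,z]).as_rotvec()
E
python3 - <<'E'
from h import *
c=np.load("top0.npz"); im=c["color"]
for n,p,z in(("spacer",(174,225),24),("disc",(114,215),24),("green",(103,182),24),("yellow",(115,249),24),("small",(173,177),20),("jig",(257,166),36),("blue",(230,232),24)): print(n,ray(c,p,z))
cr=im[150:270,80:290]; cv2.imwrite("pics/crop0.png",cv2.resize(cr,None,fx=3.8,fy=3.8,interpolation=cv2.INTER_CUBIC))
E
```

```text
spacer [[424.16 253.56]]
disc [[452.55 406.49]]
green [[538.05 435.86]]
yellow [[366.15 402.78]]
small [[548.34 257.08]]
jig [[570.29  39.57]]
blue [[403.68 111.21]]
```

View pics/crop0.png

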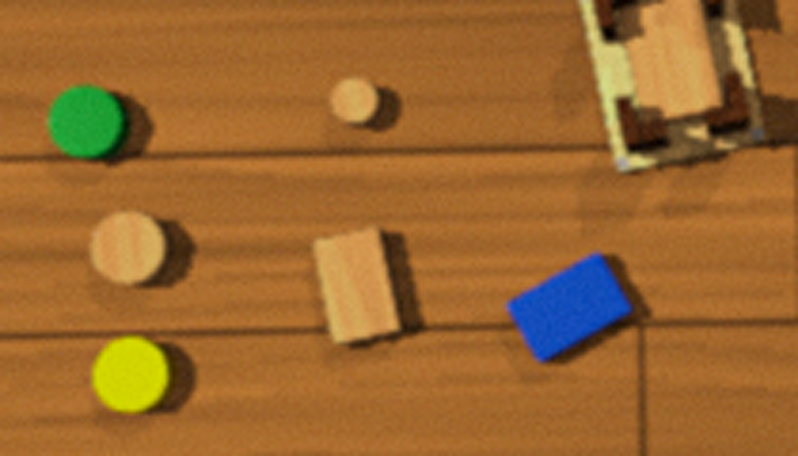

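Candidates in the top view: for the disc, plain (114,215), small (173,177), ring (382,217), knob (380,169), green (103,182) and yellow (115,249). (114,215) fits: plain wood, the same size as the green and yellow discs, solid. For the spacer, (174,225) oblong, offcut (436,198) square, rail (358,92), blue (230,232). (174,225) fits, and the crop confirms both. Next, a closer look with the wrist camera.

```bash
python3 - <<'E'
from bench import arm
from h import *
for i,p in enumerate([(410,320,230),(530,50,230)]):
    arm.move_pose(p,down(np.pi/2)); arm.dwell(.1)
    c=arm.read_camera("wrist"); cv2.imwrite(f"pics/w{i+1}.png",c["color"]); np.savez(f"w{i+1}.npz",**c)
    print(arm.read_eef_pos(),arm.read_joint_positions(),arm.read_time_s())
E
```

```text
[409.45 320.99 230.  ] [ 0.57 -0.09  1.71  0.    1.52 -1.01] 1.475
[529.82  51.43 230.03] [ 0.   -0.05  1.68  0.    1.52 -1.57] 2.7583
```

View pics/w1.png

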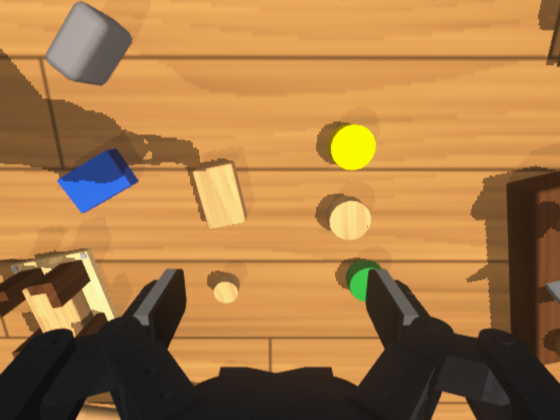

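View pics/w2.png

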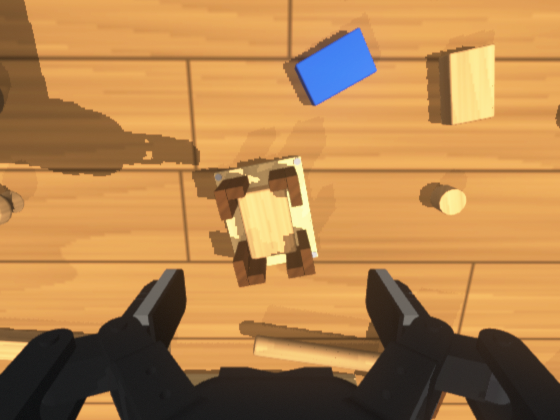

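w1 shows the spacer at about (218,194) and the plain disc at (350,219), below yellow (352,147) and above green (365,282). w2 shows the jig at (267,220). Next I segment them.

```bash
python3 - <<'E'
from h import *
a=np.load("w1.npz");b=np.load("w2.npz")
ha=cv2.cvtColor(a["color"],cv2.COLOR_BGR2HSV);hb=cv2.cvtColor(b["color"],cv2.COLOR_BGR2HSV)
for h,p in((ha,(218,190)),(ha,(215,210)),(ha,(350,219)),(ha,(240,222)),(ha,(280,219)),(hb,(265,222)),(hb,(303,220)),(hb,(260,165)),(hb,(260,185)),(hb,(285,185)),(hb,(470,85)),(hb,(450,85))): print(p,h[p[1],p[0]])
A=cv2.resize(a["color"][140:250,180:390],None,fx=3.8,fy=3.8,interpolation=cv2.INTER_CUBIC)
B=cv2.resize(b["color"][145:295,195:335],None,fx=4,fy=4,interpolation=cv2.INTER_CUBIC)
cv2.imwrite("pics/cA.png",A);cv2.imwrite("pics/cB.png",B)
E
```

```text
(218, 190) [ 21 120 251]
(215, 210) [ 19 129 247]
(350, 219) [ 23 116 251]
(240, 222) [ 19 127 247]
(280, 219) [ 16 158 224]
(265, 222) [ 23 110 253]
(303, 220) [ 28  71 253]
(260, 165) [ 18 124 193]
(260, 185) [ 17 129 160]
(285, 185) [ 13 166 138]
(470, 85) [ 22 118 253]
(450, 85) [ 15 139 194]
```

View pics/cA.png

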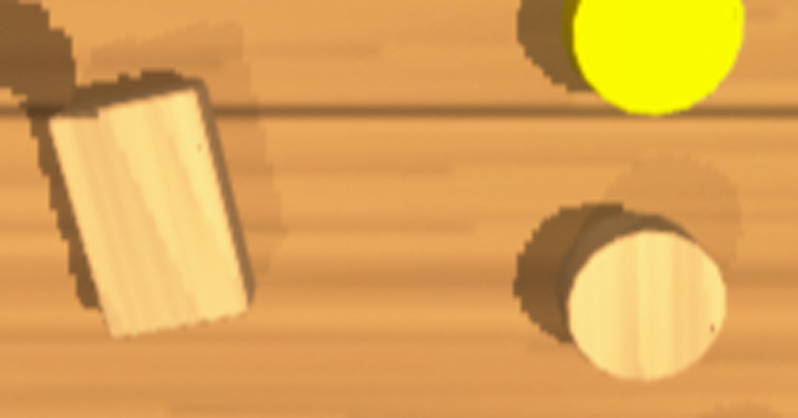

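View pics/cB.png

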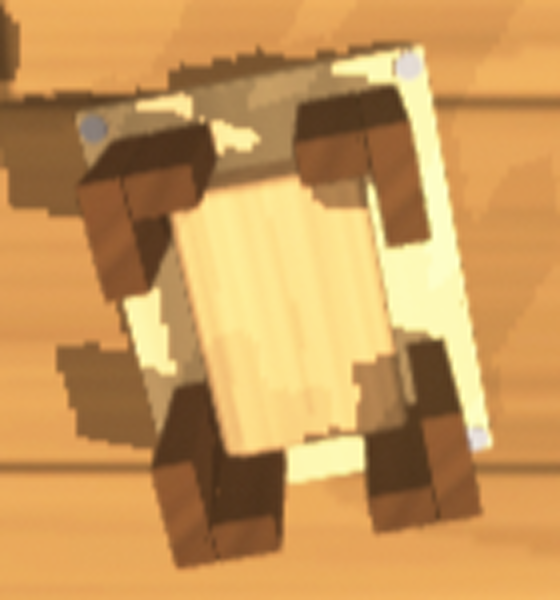

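```bash
cat >> h.py <<'E'
def woodmask(im):
    h=cv2.cvtColor(im,cv2.COLOR_BGR2HSV)
    m=cv2.inRange(h,(18,60,236),(30,142,255)); return cv2.morphologyEx(m,cv2.MORPH_OPEN,np.ones((3,3)))
def blob(im,near):
    n,l,st,ce=cv2.connectedComponentsWithStats(woodmask(im))
    i=l[int(near[1]),int(near[0])]; assert i>0
    cs,_=cv2.findContours((l==i).astype(np.uint8),cv2.RETR_EXTERNAL,cv2.CHAIN_APPROX_NONE)
    return max(cs,key=cv2.contourArea)[:,0,:].astype(float)
def rect(P):
    (c,s,ang)=cv2.minAreaRect(P.astype(np.float32)); 
    if s[0]<s[1]: s=s[::-1]; ang+=90
    return np.array(c),s,(ang+90)%180-90
E
python3 - <<'E'
from h import *
a=np.load("w1.npz");b=np.load("w2.npz");t=np.load("top0.npz")
print("spacer",rect(ray(a,blob(a["color"],(218,190)),24)))
print("spacer w2",rect(ray(b,blob(b["color"],(470,85)),24)))
d=ray(a,blob(a["color"],(350,219)),24); print("disc",cv2.minEnclosingCircle(d.astype(np.float32)))
c=b
px=lambda L:np.array(L)/4.+[195,145]
base=ray(c,px([(77,115),(422,45),(492,450)]),10); print("base",base,np.linalg.norm(base[0]-base[1]),np.linalg.norm(base[2]-base[1]))
mid=(base[0]+base[2])/2; u=base[2]-base[1]; v=base[0]-base[1]
print("jig",mid,np.degrees(np.arctan2(u[1],u[0])),np.degrees(np.arctan2(-v[0]*-1,v[1]*-1)))
an=np.arctan2(u[1],u[0]); 
B=ray(c,px([(172,212),(228,455),(363,180)]),36);print("body",B)
post=ray(c,px([(80,185),(180,568),(482,515)]),68);print("post",post,(post[0]+post[2])/2,np.linalg.norm(post[1]-post[0]),np.linalg.norm(post[1]-post[2]),np.degrees(np.arctan2(*(post[1]-post[0])[::-1])))
# overlay
im=cv2.resize(c["color"][145:295,195:335],None,fx=4,fy=4,interpolation=cv2.INTER_CUBIC)
Rm=np.array([[np.cos(an),-np.sin(an)],[np.sin(an),np.cos(an)]])
for (x,y,z,col) in((65,52,10,(0,255,0)),(56,43,68,(255,0,0)),(44,31,68,(255,255,0)),(41,28,36,(0,0,255))):
    q=[(proj(c,[*(mid+Rm@[sx*x,sy*y]),z])-[195,145])*4 for sx,sy in((1,1),(1,-1),(-1,-1),(-1,1))]
    cv2.polylines(im,[np.int32(q)],True,col,1)
cv2.imwrite("pics/ov.png",im)
E
```

```text
spacer (array([425.86, 256.44]), (69.60527801513672, 43.5277099609375), 11.733772277832031)
spacer w2 (array([426.13, 255.74]), (70.2187271118164, 43.696922302246094), 12.058287620544434)
disc ((454.18487548828125, 408.9154357910156), 24.199758529663086)
base [[521.63 -20.3 ]
 [501.07  80.25]
 [629.36 105.96]] 102.63399325338209 130.84619028415005
jig [575.5   42.83] 11.332745306751018 11.558345007357607
body [[543.99   9.72]
 [618.52  23.78]
 [534.74  62.82]]
post [[528.45  -9.13]
 [637.3   12.39]
 [620.74  95.3 ]] [574.59  43.08] 110.95722002591657 84.54530274827174 11.183821976621164
```

View pics/ov.png

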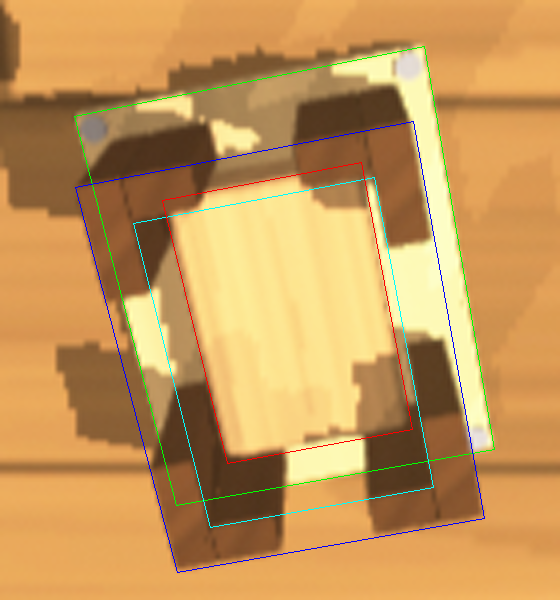

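Jig: centre about (575,43), yaw 11.3°. Base and posts agree to 1 mm. Spacer: (426,256), yaw 11.9°. Disc: (454.2,408.9). Picking the spacer.

```bash
python3 - <<'E'
from bench import arm
from h import *
j=np.radians(90+11.9)
arm.move_pose((426,256,90),down(j)); arm.dwell(.2); print(arm.read_eef_pos())
arm.line_to((426,256,3),vel=80); arm.dwell(.2); print(arm.read_eef_pos(),arm.read_contact_force())
arm.grasp(40); print(arm.read_grip_width(),arm.read_contact_force(),arm.read_eef_pos())
arm.line_to((426,256,120),vel=120); arm.dwell(.2)
print(arm.read_grip_width(),arm.read_contact_force(),arm.read_eef_pos(),arm.read_time_s())
c=arm.read_camera("wrist"); cv2.imwrite("pics/w3.png",c["color"])
c=arm.read_camera("scene"); cv2.imwrite("pics/s3.png",cv2.resize(c["color"][100:300,200:460],None,fx=3,fy=3))
E
```

```text
[427.39 255.46  90.98]
[426.39 256.19   3.51] [0.89 0.01 0.63]
0.5272980060982853 [-0.05 -0.79  1.95] [426.24 256.1    3.25]
0.5288436683874796 [-0.29 -0.7  -0.27] [425.49 255.75 119.13] 7.225
```

View pics/w3.png

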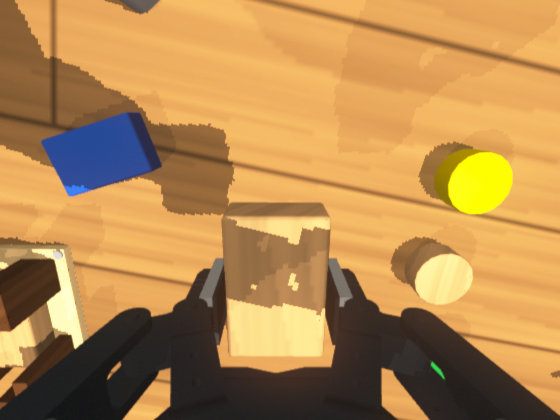

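View pics/s3.png

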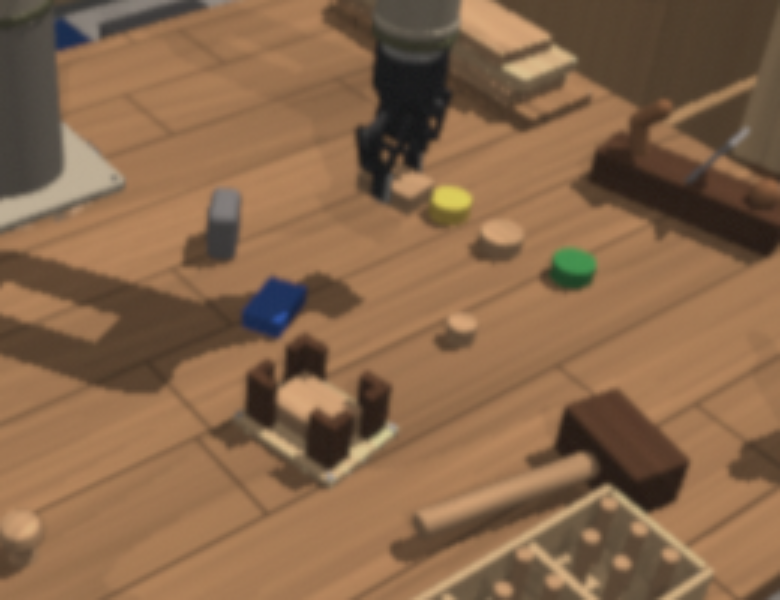

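The spacer is held level between the pads (top face rows ~216–357, columns 223–330). I check its offset in the hand, then place it.

```bash
python3 - <<'E'
from bench import arm
from h import *
c=arm.read_camera("wrist"); e=np.array(arm.read_eef_pos())
q=ray(c,[(223,217),(330,217),(323,356),(229,356)],e[2]+20.75); print("held centre-TCP",q.mean(0)-e[:2],np.linalg.norm(q[0]-q[3]),np.degrees(np.arctan2(*((q[3]+q[2]-q[0]-q[1])[::-1]))))
J=np.array([575.2,43.]); o=down(np.radians(90+11.4))
arm.move_pose((*J,140),o); arm.dwell(.4); print(arm.read_eef_pos())
arm.line_to((*J,85),vel=100); arm.dwell(.2); print(arm.read_eef_pos(),arm.read_contact_force())
c=arm.read_camera("wrist"); cv2.imwrite("pics/w4.png",c["color"]); np.savez("w4.npz",**c,e=arm.read_eef_pos())
c=arm.read_camera("top"); cv2.imwrite("pics/t4.png",cv2.resize(c["color"][110:250,190:330],None,fx=4,fy=4))
print(arm.read_time_s())
E
```

```text
held centre-TCP [-0.6  -0.17] 70.01705539738872 11.768709613011081
[575.03  43.67 140.06]
[575.94  42.98  86.02] [-0.29  0.64 -0.7 ]
9.7917
```

View pics/w4.png

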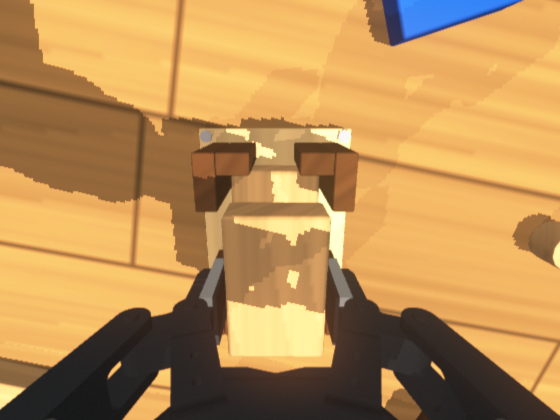

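The jig is square in view: base columns 199–352, posts 192–357, spacer 223–330, so it is centred within 1 px. Next I check the lengthwise offset and lower.

```bash
python3 - <<'E'
from bench import arm
from h import *
w=np.load("w4.npz"); e=w["e"]; a=np.radians(11.4); ux=np.array([np.cos(a),np.sin(a)]);uy=np.array([-ux[1],ux[0]])
b=ray(w,[(199,129),(352,129)],10)
m=b.mean(0)+65*ux
pz=ray(w,[(192,152),(357,152)],68); mp=pz.mean(0)+56*ux
print("jig est",m,mp,"rel e (x,y jig)",(m-e[:2])@np.c_[ux,uy],(mp-e[:2])@np.c_[ux,uy],np.linalg.norm(b[0]-b[1]),np.linalg.norm(pz[0]-pz[1]))
E
```

```text
jig est [575.27  42.49] [574.83  41.88] rel e (x,y jig) [-0.66 -0.38] [-1.21 -0.89] 103.49716143280182 83.76588419674866
```

```bash
python3 - <<'E'
from bench import arm
from h import *
J=(575.3,42.6)
arm.line_to((*J,44),vel=60); arm.dwell(.3)
f0=np.array(arm.read_contact_force()); print(arm.read_eef_pos(),f0)
z=42.
while z>36:
    arm.line_to((*J,z),vel=15); arm.dwell(.1); f=np.array(arm.read_contact_force())
    print(z,arm.read_eef_pos(),f-f0)
    if f[2]-f0[2]>2.5: break
    z-=.7
arm.open_gripper(); arm.dwell(.2); print(arm.read_contact_force(),arm.read_grip_width())
arm.line_to((*J,140),vel=120); 
b=(550,40,230); arm.move_pose(b,down(np.radians(101.4))); arm.dwell(.2)
c=arm.read_camera("wrist"); cv2.imwrite("pics/w5.png",c["color"]); np.savez("w5.npz",**c)
print(arm.read_time_s())
E
```

```text
[575.59  42.59  44.41] [-0.18 -0.11 -0.93]
42.0 [575.24  42.58  41.93] [ 0.83 -0.54 -0.02]
41.3 [575.29  42.6   41.29] [-0.3   0.25  0.47]
40.599999999999994 [575.3   42.63  40.6 ] [ 0.01 -0.39  0.36]
39.89999999999999 [575.31  42.6   39.89] [ 0.07 -0.71 -0.24]
39.19999999999999 [575.41  42.6   39.28] [0.91 0.81 1.24]
38.499999999999986 [575.42  42.61  39.23] [-3.23  0.66  7.65]
[ 0.64 -0.09  0.13] 0.9998475969759028
15.45
```

View pics/w5.png

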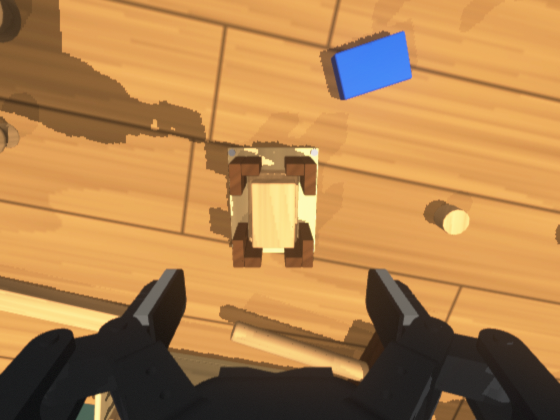

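The spacer sits between the posts at (274,213), square with the jig. Now I measure it and pick the disc.

```bash
python3 - <<'E'
from bench import arm
from h import *
c=np.load("w5.npz")
cv2.imwrite("pics/c5.png",cv2.resize(c["color"][140:275,215:330],None,fx=4.4,fy=4.4,interpolation=cv2.INTER_CUBIC))
try: print("spacer",rect(ray(c,blob(c["color"],(274,213)),60)))
except Exception as ex: print(ex)
D=(454.2,408.9); o=down(np.radians(101.4))
arm.move_pose((*D,90),o); arm.dwell(.2)
arm.line_to((*D,3),vel=80); arm.dwell(.2); print(arm.read_eef_pos(),arm.read_contact_force())
arm.grasp(40); arm.dwell(.1); print(arm.read_grip_width(),arm.read_eef_pos(),arm.read_contact_force())
zg=arm.read_eef_pos()[2]
arm.line_to((*D,130),vel=120); arm.dwell(.2)
e=arm.read_eef_pos();print(arm.read_grip_width(),e,arm.read_time_s(),"zg",zg)
c=arm.read_camera("wrist"); cv2.imwrite("pics/w6.png",c["color"]); np.savez("w6.npz",**c,e=e)
E
```

```text
spacer (array([576.11,  54.24]), (75.2252197265625, 66.14987182617188), 11.393893241882324)
[454.53 409.17   3.61] [-0.23 -0.43 -0.12]
0.5666601982752496 [454.52 409.14   3.44] [-0.39 -0.43  5.02]
0.5664046948127002 [453.78 408.56 129.  ] 20.5417 zg 3.4388483328343136
```

View pics/c5.png

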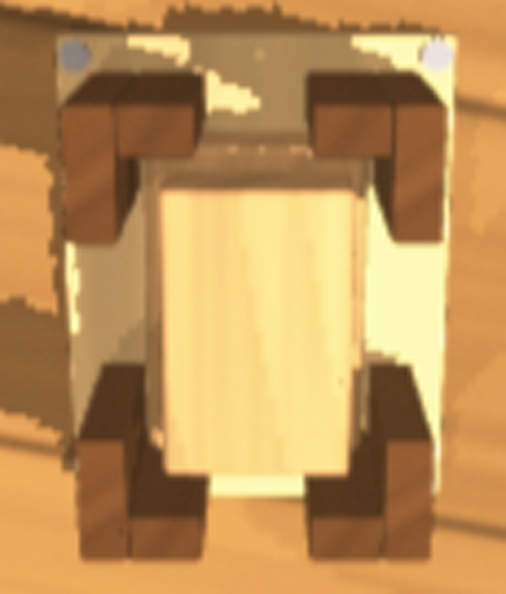

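View pics/w6.png

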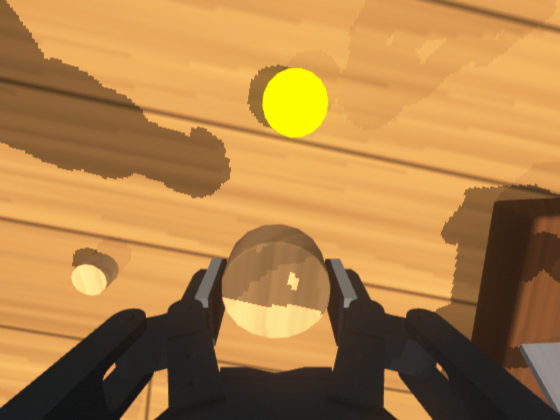

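The spacer is square between the posts (crop 162–350 × 190–475; the mask had merged with the base, so I use the corners). The disc is held level (columns 222–329, front edge row 337).

```bash
python3 - <<'E'
from bench import arm
from h import *
c=np.load("w5.npz")
q=ray(c,np.array([(162,190),(350,190),(348,475),(162,475)])/4.4+[215,140],60); S=q.mean(0)
print("spacer",S,rect(q))
w=np.load("w6.npz"); e=w["e"]; a=np.radians(11.4); ux=np.array([np.cos(a),np.sin(a)])
f=ray(w,[(276,337)],e[2]+20.5)[0]; off=f-25*ux-e[:2]; print("disc off",off, "widest",ray(w,[(222,283),(329,283)],e[2]+20.5).mean(0)-e[:2])
o=down(a+np.pi/2); J=np.array([575.3,42.5])
arm.move_pose((*J,150),o); arm.dwell(.2)
arm.line_to((*J,75),vel=100); arm.dwell(.3); arm.line_to((*J,67),vel=40); arm.dwell(.3)
e=arm.read_eef_pos(); f0=np.array(arm.read_contact_force()); print(e,f0,arm.read_time_s())
c=arm.read_camera("wrist"); cv2.imwrite("pics/w7.png",c["color"]); np.savez("w7.npz",**c,e=e)
E
```

```text
spacer [575.58  42.64] (array([575.61,  42.46]), (71.3018798828125, 45.685035705566406), 11.376712799072266)
disc off [-1.02 -0.3 ] widest [-4.51 -1.25]
[575.44  42.5   67.18] [ 0.93 -0.17 -0.45] 24.0833
```

View pics/w7.png

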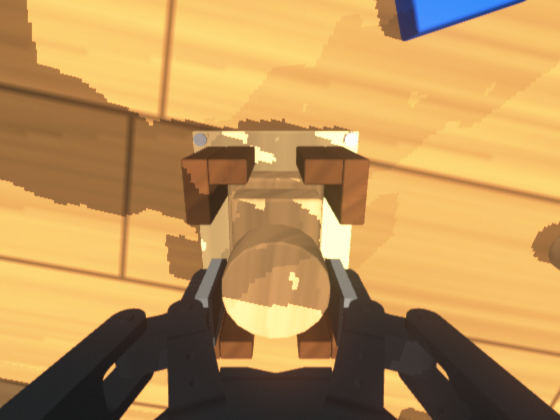

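Spacer measured at (575.6,42.5), yaw 11.4°. The disc hovers centred above it. I shift it by +1 mm for its offset in the hand and lower.

```bash
python3 - <<'E'
from bench import arm
from h import *
J=(576.3,42.7)
f0=np.array(arm.read_contact_force())
arm.line_to((*J,65.5),vel=20); arm.dwell(.2); z=65.
while z>59.5:
    arm.line_to((*J,z),vel=15); arm.dwell(.1); f=np.array(arm.read_contact_force())
    print(z,arm.read_eef_pos()[2],f-f0)
    if f[2]-f0[2]>2.5: break
    z-=.6
arm.open_gripper(); arm.dwell(.2); print(arm.read_contact_force(),arm.read_grip_width())
arm.line_to((*J,160),vel=120); arm.move_pose((545,37,230),down(np.radians(101.4))); arm.dwell(.3)
c=arm.read_camera("wrist"); cv2.imwrite("pics/w8.png",cv2.resize(c["color"][120:280,190:350],None,fx=3.7,fy=3.7,interpolation=cv2.INTER_CUBIC)); np.savez("w8.npz",**c)
c=arm.read_camera("scene"); cv2.imwrite("pics/s8.png",cv2.resize(c["color"][190:270,260:360],None,fx=6,fy=6,interpolation=cv2.INTER_CUBIC))
print(arm.read_time_s())
E
```

```text
65.0 64.959983432098 [ 0.76 -0.6  -0.06]
64.4 64.35724433654204 [-0.9  -0.77  0.31]
63.800000000000004 63.77654929039281 [ 0.64 -0.9   0.45]
63.2 63.457323778081665 [-1.83  0.12  3.71]
[ 0.63 -0.02 -1.06] 1.0029714456906489
28.4083
```

View pics/w8.png

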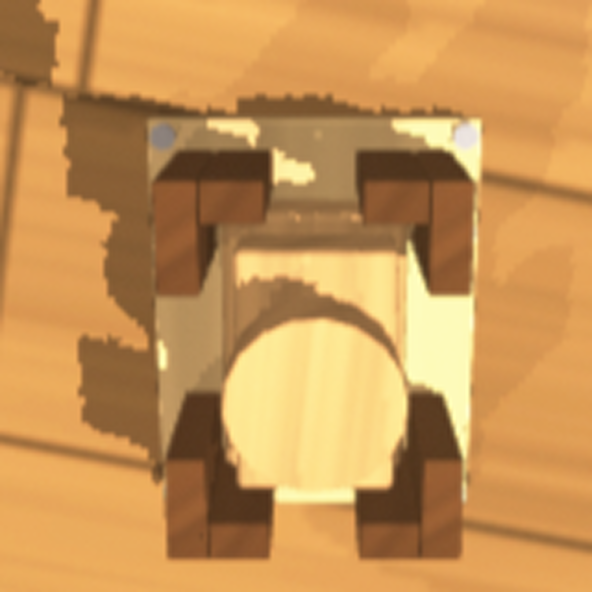

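View pics/s8.png

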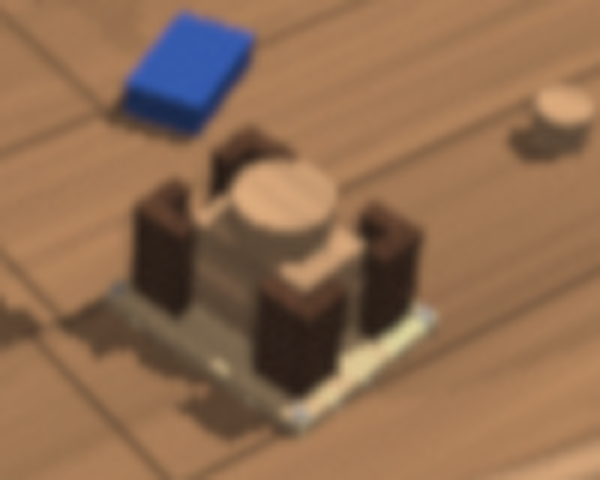

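The disc lies flat at crop (315,405) on a square spacer between the posts. A last numeric check, then hand in.

```bash
python3 - <<'E'
from bench import arm
from h import *
c=np.load("w8.npz"); k=lambda L:np.array(L)/3.7+[190,120]
d=ray(c,k([(222,400),(408,400),(315,317),(315,492)]),84); print("disc",d[:2].mean(0),d[2:].mean(0),np.linalg.norm(d[0]-d[1]),np.linalg.norm(d[2]-d[3]))
s=ray(c,k([(236,250),(398,250),(393,490),(238,490)]),60); print("spacer",s.mean(0),rect(s))
b=ray(c,k([(148,119),(482,119)]),10); a=np.radians(11.4); print("jig",b.mean(0)+65*np.array([np.cos(a),np.sin(a)]))
dd=d[2:].mean(0)-s.mean(0)
if np.linalg.norm(dd)<5: arm.close_job(); print("closed")
print(dd)
E
```

```text
disc [574.7   42.61] [576.54  42.98] 49.2191260533235 49.49138805940467
spacer [575.63  43.16] (array([575.67,  42.96]), (72.20976257324219, 45.58047103881836), 11.383671760559082)
jig [574.73  42.63]
the job is handed in; nothing more can be done
closed
[ 0.9  -0.17]
```

I set the spacer on the body between the posts and the disc on the middle of the spacer, then handed the job in. The last clock reading, just before hand-in, was about 28.4 s.

- **Placing:** each part was lowered to light contact before the gripper opened. The contact force rose by about 8 N for the spacer and 4 N for the disc.
- **Final checks:** in the last wrist view the spacer is about 1 mm from the jig centre, with its yaw matching the jig's 11.4°. The disc is about 1 mm from the spacer's centre and looks flat in both the wrist and scene views. The gripper was clear of everything.
- **Body:** it was still in the pocket in the pictures, and the contact heights matched its expected 36 mm top. I did not measure its position again after placing the parts.
- **Check that failed:** one automatic outline of the placed spacer merged with the jig's base and read about 12 mm off. I used corners read from the enlarged picture instead, and two separate views agreed.

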